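Switch on the electric menorah for the second night

TASK

Light the long electric menorah for the second night, just by pressing with the fingertips: first press down the raised end of the rocker on the grey table switch so that it tips fully over to on, then press the tall helper candle in the middle fully down, then the second candle from the right-hand end, and last the candle at the right-hand end (right as seen from the robot, looking out from its base). Leave the other candles up, do not lift, tip or shove the menorah or the switch, and leave everything else on the ledge where it is.

Things in the scene. Friction and masses are not known exactly. Their poses are not given: they have to be found in the camera images.
- menorah: Loose electric menorah, 0.9 kg: aluminium bar 64 x 380 mm, 30 mm high, nine white candles in a row on its y axis. Origin: centre of underside; x points away from the robot, y to its left (yaw up to 9 degrees). Candle 1, at the robot's right-hand end, is at y = -166 mm, 2 at -126, 3 -86, 4 -46, the taller helper 0, 5 to 8 at 46, 86, 126, 166. Plungers stay where they are left.
- helper_top (a point): Centre of the flat top of the tall helper candle, middle of the row: white plunger 18 mm in diameter in a 23 mm sleeve. Top 105 mm over the ledge when up, 97 when down; sleeve rim at 83. It moves straight down against about 3 N of friction to a firm stop; the point moves with it.
- candle2_top (a point): Centre of the flat top of the second candle from the robot's right-hand end, made like the helper but, as are all eight candles, lower: top 75 mm over the ledge when up, 67 when down, sleeve rim at 53; neighbours 40 mm away.
- candle1_top (a point): Centre of the flat top of the candle at the robot's right-hand end; same heights as candle 2.
- helper (a joint): Helper plunger: 0 = up, 0.008 m = fully down.
- switch: Loose grey plastic table switch, 0.45 kg, housing 86 x 52 mm, 24 mm high; origin: centre of its underside; any yaw, in front of the menorah to left or right. On it a white rocker 64 mm long (along x), 34 mm wide: two flat halves in a shallow V over the pivot, 30 mm above the ledge. Off: the +x half slopes up to 42 mm at its end, the other is level at 30 mm.
- rocker_raised (a point): Point on the top face of the raised (+x) half of the rocker, 24 mm from the pivot, middle of its width; about 39 mm over the ledge when off, 30 mm when on.
- rocker (a joint): Rocker angle: 0 = off, 0.4 rad = fully on, when the +x half lies level at 30 mm and the other end stands up. It starts between 0 and 0.06. Friction 0.06 N m (about 3 N at the end), it stays where it is left.
- dish: Steel coin dish, 92 mm across, 20 mm high, a few coins in it, to the other side in front of the menorah; origin under its centre. Bystander.
- cup: Clear plastic cup, 72 mm across, 95 mm high, left of the menorah; origin under its centre. Bystander.
- ceramic: Children's painted ceramic menorah, 260 x 56 mm, 107 mm high, behind the electric one; origin under its centre. It has no moving parts. Bystander.
- dreidel_a: Silicone dreidel lying on its side, 28 mm square, 55 mm long, in front of the middle of the menorah; origin under its body. Bystander.
- dreidel_b: Silicone dreidel lying on its side, 28 mm square, 55 mm long, right of the menorah; origin under its body. Bystander.
- dreidel_c: Silicone dreidel lying on its side, 28 mm square, 55 mm long, behind the menorah; origin under its body. Bystander.
- candle1 (a joint): Plunger of candle 1 (at the robot's right-hand end): 0 = up, 0.008 m = fully down.
- candle2 (a joint): Plunger of candle 2 (second from the robot's right-hand end): 0 = up, 0.008 m = fully down.
- candle3 (a joint): Plunger of candle 3: 0 = up, 0.008 m = fully down.
- candle4 (a joint): Plunger of candle 4: 0 = up, 0.008 m = fully down.
- candle5 (a joint): Plunger of candle 5: 0 = up, 0.008 m = fully down.
- candle6 (a joint): Plunger of candle 6: 0 = up, 0.008 m = fully down.
- candle7 (a joint): Plunger of candle 7: 0 = up, 0.008 m = fully down.
- candle8 (a joint): Plunger of candle 8 (at the robot's left-hand end): 0 = up, 0.008 m = fully down.
Things that resemble listed ones, but are neither listed nor needed, are in the scene too. What is meant by the switch is not orange, and is the smaller of those in its own colour.

How it is judged:
By the outcome, as a careful person would: the job done as asked, in the order asked, and still so for the second after the job is handed in, with the robot touching nothing.
It also fails if it takes over 51 s, if anything falls off the work surface, if the arm or the gripper's body presses on something with over 40 N, if the wrist force passes 120 N, or if a joint passes its speed limit or range.

ROBOT

A 7-joint arm with a two-finger parallel gripper is mounted at the origin on the work surface. World frame = base frame: x ahead of the robot, y to its left, z up, the work surface at z = 0. Lengths are in mm, angles in rad, forces in N, time in s.
With the tool pointing down it reaches from about 425 to 825 mm from the base axis. Payload 3.6 kg.
Tool frame: the origin (TCP) lies midway between the tips of the shut fingers; the grasp point (between the pads) lies 19 mm behind it; z points along the fingers, y is the direction in which the jaws open and shut (so a half turn about z gives the same grasp; the last joint's range is limited). The gripper opens to 93 mm and grips with 3 to 60 N. Pads are 15 mm wide; open, the fingers measure 128 mm over their backs; the gripper's body (75 mm by 188 mm) begins 65 mm behind the grasp point.
Start: joints at [-1.222, 0.615, -0.013, 1.423, 0.008, 1.103, -0.04], TCP at [238.526, 604.622, 218.64] pointing down, gripper open.
Joint ranges: [-3.12, 3.12], [-0.3, 2.06], [-1.34, 1.32], [0.26, 2.42], [-1.36, 4.5], [0.01, 1.98], [-2.84, 2.84]. Speed limits (rad/s): [2.79, 2.79, 3.14, 3.14, 3.14, 3.14, 3.14].

INTERFACE

Orientations are given as a unit quaternion [x, y, z, w].
In Python, from station import robot gives the robot as it stands.
- The arm moves only by the tool send_rows, never from a script. Its argument "commands" is a list of rows, each an object with "delta_pos": the shift along the world's x, y, z in m, a list of three; "dr": the turn, a rotation vector about the world's x, y, z in rad, a list of three; "fingers": the opening, from 0 (shut) to 1 (fully open). A call has exactly 8 rows; each row shifts and turns the commanded pose from where the row before left it; what a row does not reach is not made up. A row lasts 1/10 s, in which the tool goes at most 50 mm and 8.59 degrees, less where a joint would pass 70% of its speed; a pose out of reach is approached as far as the arm can. A call is refused whole if a number of a shift passes 0.05 or a number of a turn 0.15, either way. A call with a gripper value outside its range is refused whole. The fingers move at their own pace and stop on an object; "newtons" is the grip in N (left out, the last holds). Time passes only in rows, so rows that do not move let the fingers close, or fill a call up. It gives the time, the measured TCP pose, the force and the opening at its end, in the units of the state.
- robot.get_state(): the state, without advancing time (a new reading comes with each control period).
- robot.get_image(name): name is "side" or "top"; returns the picture (420x560x3 uint8, blue, green, red); there is no depth.
- robot.calibration(name): a dict with "intrinsics" (3x3 intrinsics, pixels), "camera_from_world" (4x4, takes a point from world to camera coordinates). Camera axes: x right, y down, z forward; pixel columns grow to the right and rows downward; lengths in mm; the calibration is good to about 2 mm. A picture is of the moment at which its call begins. calibration takes no time and is no camera call.
- robot.sign_off(): hands the job in, once; it reports no verdict.
The state is a dict: "t": time; "q": joint angles; "joint_velocities": joint speeds; "joint_torque": joint torques, N m; "tcp_pos": TCP position; "eef_rot": TCP orientation; "contact_force": force on the tool from outside, world axes, zero at the start; "moment": the same for the moment, N m; "opening": finger opening in mm.
Only numpy, scipy, OpenCV 4.12 (cv2) and the standard library are available. Lean on these libraries where they do the work, as an engineer would, in place of code of your own. Each camera call takes 0.05 s, during which the arm holds its last target.

## Working session

There is one attempt and no reset: what is moved stays moved. The work goes in short steps, Python scripts to look and compute and a tool call to move; the robot and the scene stay as the last step left them, time stands still between calls to the robot, and variables do not carry over. Pictures are saved under pics/ and viewed, and the job is handed in when it is done.

Besides the shell and the picture viewer there is one more tool, called after "Request:" in YAML: its name, and indented under it one key for each argument. send_rows: Moves the arm, as the interface text tells. Its arguments: {"type":"object","properties":{"commands":{"type":"array"},"newtons":{"type":"number"}},"required":["commands"]}

```bash
ls; mkdir -p pics; python3 - <<'E'
from station import robot
import cv2
for n in ("top","side"):
    im=robot.get_image(n); cv2.imwrite(f"pics/{n}0.png",im)
    c=robot.calibration(n); print(n,c)
print(robot.get_state())
E
```

```text
pics
top {'intrinsics': array([[417.52351141,   0.        , 272.58211495],
       [  0.        , 417.52351141, 209.09555716],
       [  0.        ,   0.        ,   1.        ]]), 'camera_from_world': array([[ 1.75121300e-03, -9.99934847e-01, -1.12798819e-02,
         9.16972297e+01],
       [-9.98396338e-01, -1.11003972e-03, -5.65996392e-02,
         5.57211817e+02],
       [ 5.65834304e-02,  1.13609108e-02, -9.98333234e-01,
         1.13659617e+03],
       [ 0.00000000e+00,  0.00000000e+00,  0.00000000e+00,
         1.00000000e+00]])}
side {'intrinsics': array([[440.25549898,   0.        , 280.00218519],
       [  0.        , 440.25549898, 218.74988279],
       [  0.        ,   0.        ,   1.        ]]), 'camera_from_world': array([[ 9.80894785e-01, -1.94525217e-01,  2.31519962e-03,
        -5.26524062e+02],
       [-1.33142733e-01, -6.79955138e-01, -7.21064507e-01,
         1.92256224e+02],
       [ 1.41839461e-01,  7.06980162e-01, -6.92864068e-01,
         1.13182450e+03],
       [ 0.00000000e+00,  0.00000000e+00,  0.00000000e+00,
         1.00000000e+00]])}
{'t': 0.1, 'q': array([-1.22149251,  0.61579027, -0.01260672,  1.42473495,  0.00808899,
        1.1033567 , -0.04039228]), 'joint_velocities': array([-0.00027141, -0.00169315, -0.00147368, -0.00068067, -0.00163681,
        0.00028173,  0.00030575]), 'joint_torque': array([ 1.41663844e-03, -4.60042405e+01,  2.10280675e-01, -1.66244781e+01,
       -6.10765046e-02,  1.68903120e-02,  1.05742033e-04]), 'tcp_pos': array([238.2977902 , 603.99221691, 217.61915428]), 'eef_rot': array([ 1.86768458e-01,  9.82403323e-01, -1.10199410e-03, -1.98343168e-04]), 'contact_force': array([ 0.2004178 ,  0.73260876, -0.24411993]), 'moment': array([-0.00299892,  0.02632658,  0.00198595]), 'opening': 92.8713556652336}
```

View pics/top0.png

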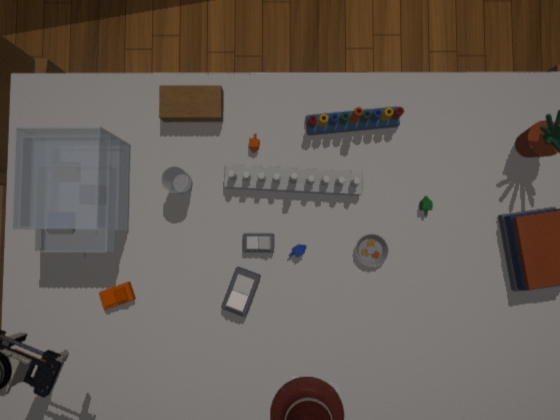

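View pics/side0.png

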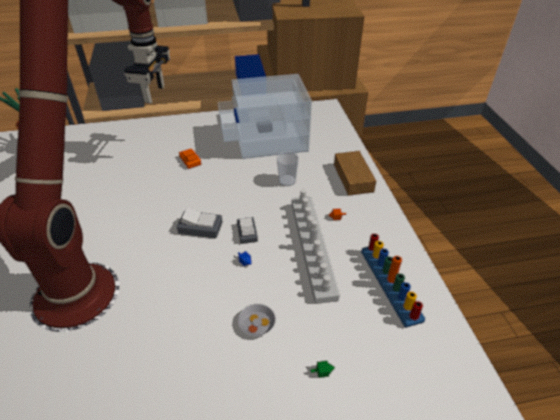

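The top view shows the menorah at (293,182), the small grey switch at (258,243) and a larger grey one at (241,292), which is a decoy. I'll zoom in.

```bash
python3 - <<'E'
import cv2,numpy as np
t=cv2.imread("pics/top0.png");s=cv2.imread("pics/side0.png")
def z(im,x0,y0,x1,y1,k):
    c=cv2.resize(im[y0:y1,x0:x1],None,fx=k,fy=k,interpolation=cv2.INTER_CUBIC)
    return cv2.convertScaleAbs(c,alpha=1.5)
cv2.imwrite("pics/t_men.png",z(t,215,155,371,205,5))
cv2.imwrite("pics/t_sw.png",z(t,235,225,315,265,8))
cv2.imwrite("pics/s_sw.png",z(s,225,205,275,245,12))
cv2.imwrite("pics/s_men.png",z(s,280,180,350,305,5))
E
```

```text
(no output)
```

View pics/t_men.png

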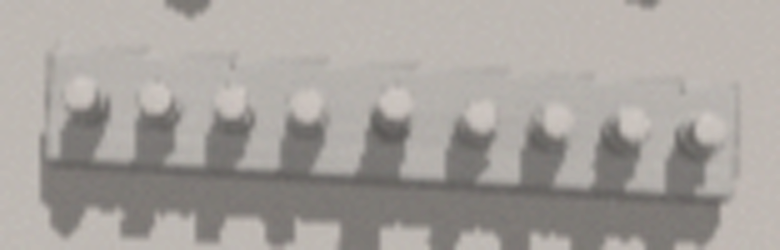

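View pics/t_sw.png

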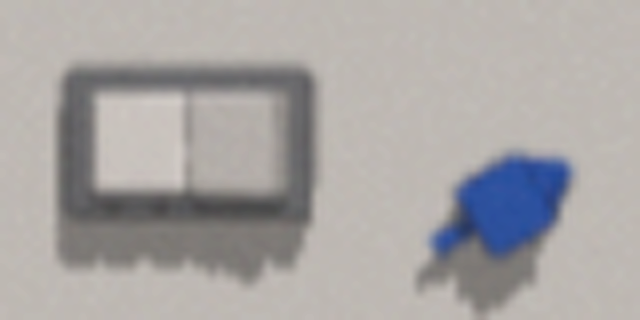

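View pics/s_sw.png

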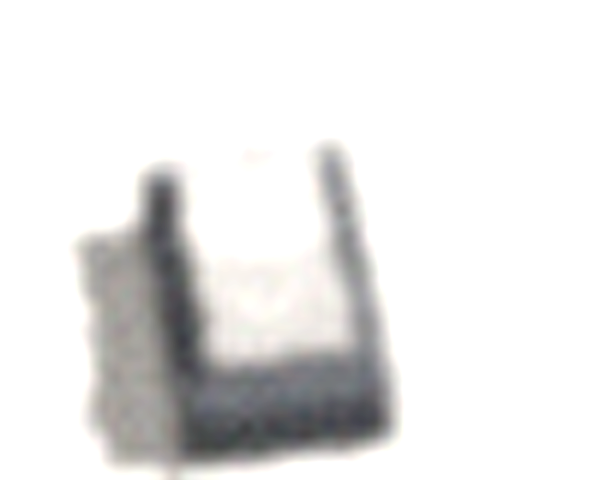

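View pics/s_men.png

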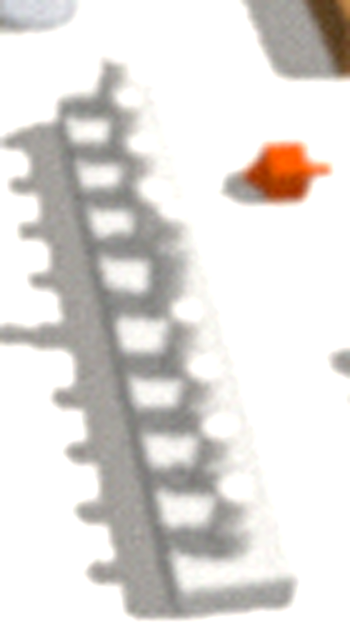

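```bash
cat > h.py <<'E'
import numpy as np,cv2
from station import robot
C={n:robot.calibration(n) for n in("top","side")}
def proj(n,P):
    M=C[n]["camera_from_world"];p=np.atleast_2d(P)@M[:3,:3].T+M[:3,3]
    q=p@C[n]["intrinsics"].T;return q[:,:2]/q[:,2:]
def ray(n,px,z):
    M=C[n]["camera_from_world"];R=M[:3,:3];o=-R.T@M[:3,3]
    p=np.atleast_2d(px);d=np.c_[p,np.ones(len(p))]@np.linalg.inv(C[n]["intrinsics"]).T@R
    return o+d*((z-o[2])/d[:,2:])
E
python3 - <<'E'
import cv2
from h import *
t=cv2.imread("pics/top0.png");s=cv2.imread("pics/side0.png")
c=cv2.resize(s[205:250,222:272],None,fx=12,fy=12,interpolation=cv2.INTER_CUBIC)
cv2.imwrite("pics/s_sw2.png",cv2.convertScaleAbs(c,alpha=1.0,beta=-40))
# housing from dark mask in top
g=cv2.cvtColor(t,cv2.COLOR_BGR2GRAY)
print(g[228:262,233:285][::2,::2])
hsv=cv2.cvtColor(t,cv2.COLOR_BGR2HSV)
# candle tops
k=cv2.resize(g[160:200,220:365],None,fx=4,fy=4,interpolation=cv2.INTER_CUBIC)
m=(k>135).astype('uint8')
print(np.percentile(k,[5,25,50,75,90,95,99]))
for th in (140,150):
    n,l,st,ce=cv2.connectedComponentsWithStats((k>th).astype('uint8'))
    for i in range(1,n):
        if 80<st[i,4]<1500: 
            print(th,st[i,4],ce[i]/4-.375+[220,160])
E
```

```text
[[124 123 125 123 124 124 125 124 125 124 123 125 124 123 124 124 123 124
  124 124 124 124 122 123 122 123]
 [124 123 124 123 123 124 125 123 123 123 124 124 124 125 124 124 125 124
  124 124 123 123 124 125 124 125]
 [122 125 125 122 124 121 115 116 115 114 113 116 116 115 116 117 114 115
  115 115 120 123 125 124 123 124]
 [124 124 124 123 122  84  72  73  71  72  74  73  73  72  72  72  73  73
   73  74  80 121 123 123 124 125]
 [124 124 125 124 122  71  71  97 102 101 103 104 103  98  99  98  99  99
   88  73  68 120 123 123 123 122]
 [124 123 124 125 121  68  71 122 129 130 132 131 127 114 118 117 117 118
  100  76  69 119 123 124 124 123]
 [123 124 125 124 120  62  68 123 130 130 130 130 127 113 117 117 118 117
  102  74  67 120 123 125 125 124]
 [124 124 123 123 120  64  70 124 130 131 130 130 129 113 116 116 117 116
  105  74  67 119 124 124 124 123]
 [124 126 124 123 121  62  70 123 130 131 130 130 133 114 116 117 116 117
  103  74  68 120 125 124 123 125]
 [124 125 125 124 120  62  70 123 129 129 129 131 131 112 117 116 117 118
  103  75  67 119 123 124 123 125]
 [123 123 124 123 120  63  67 104 110 110 110 110 112  97 104 104 106 108
   96  71  69 121 123 124 123 125]
 [124 123 124 124 120  63  66  56  52  59  57  52  58  51  54  54  52  54
   56  68  72 123 124 123 124 125]
 [123 124 126 123 122  76  67  66  66  67  67  67  67  67  68  66  66  66
   68  67  78 124 124 125 123 124]
 [124 124 124 123 120  82  81  82  82  82  82  79  81  82  81  82  82  82
   82  81 117 124 123 124 122 125]
 [124 124 124 122 122  82  82  85  83  82  84  82  82  84  81  81  82  83
   82  83 120 124 124 123 123 124]
 [124 123 124 123 123 105 104 116 104 104 119 102 104 106  89  87  81  89
  105 104 124 124 124 123 124 124]
 [124 123 124 123 124 124 123 125 125 124 123 124 123 124 122 122 105 119
  125 123 124 123 124 125 123 124]]
[ 73.  82. 117. 122. 124. 125. 130.]
```

View pics/s_sw2.png

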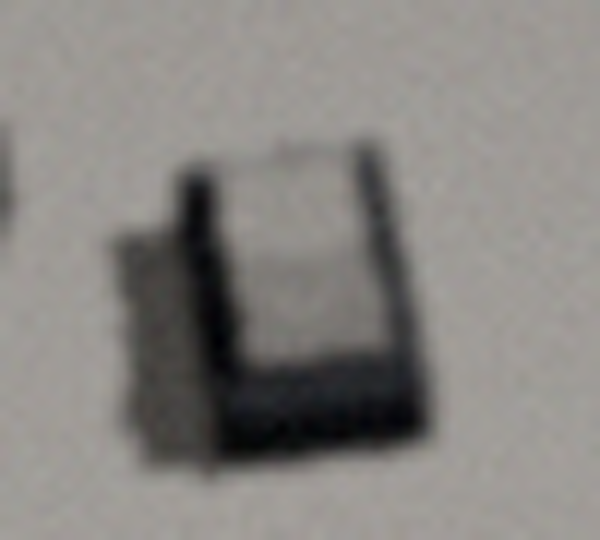

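```bash
python3 - <<'E'
from h import *
t=cv2.imread("pics/top0.png");s=cv2.imread("pics/side0.png")
# housing top corners from zoomed top picture (8x, offset 235,225)
q=np.array([[64,66],[312,66],[312,216],[62,216]])/8+[234.5,224.5]
W=ray("top",q,24);print(W.round(1),np.linalg.norm(W[0]-W[1]),np.linalg.norm(W[0]-W[3]))
c=W[:,:2].mean(0);e=(W[0]-W[1]+W[3]-W[2])[:2];e/=np.linalg.norm(e);print("centre",c,"dir",e,np.degrees(np.arctan2(e[1],e[0])))
f=np.array([-e[1],e[0]])
def pt(a,b,z):return [*(c+a*e+b*f),z]
for nm,sg in(("raised +y",1),("raised -y",-1)):
    pts=[pt(sg*30,-17,42),pt(sg*30,17,42),pt(-sg*32,-17,30),pt(-sg*32,17,30),pt(0,-17,30),pt(0,17,30)]
    print(nm,"top8x",((proj("top",pts)-[234.5,224.5])*8).round().tolist(),"\n  side12x",((proj("side",pts)-[221.5,204.5])*12).round().tolist())
hs=[pt(a,b,z) for z in(24,0) for a,b in((43,26),(43,-26),(-43,-26),(-43,26))]
print("side housing",((proj("side",hs)-[221.5,204.5])*12).round().tolist())
E
```

```text
[[491.7 174.6  24. ]
 [491.9  89.8  24. ]
 [440.8  89.7  24. ]
 [440.6 175.   24. ]] 84.82664830808888 51.0950840540262
centre [466.26238241 132.27300535] dir [-0.00200339  0.99999799] 90.11478611704393
raised +y top8x [[96.0, 91.0], [96.0, 193.0], [281.0, 91.0], [281.0, 192.0], [187.0, 91.0], [187.0, 192.0]] 
  side12x [[357.0, 119.0], [218.0, 137.0], [398.0, 332.0], [256.0, 352.0], [378.0, 239.0], [238.0, 258.0]]
raised -y top8x [[274.0, 91.0], [274.0, 193.0], [93.0, 91.0], [92.0, 192.0], [187.0, 91.0], [187.0, 192.0]] 
  side12x [[395.0, 290.0], [252.0, 310.0], [358.0, 149.0], [220.0, 167.0], [378.0, 239.0], [238.0, 258.0]]
side housing [[179.0, 160.0], [388.0, 131.0], [444.0, 377.0], [226.0, 408.0], [186.0, 229.0], [392.0, 201.0], [447.0, 447.0], [232.0, 478.0]]
```

```bash
python3 - <<'E'
from h import *
s=cv2.imread("pics/side0.png");g=cv2.cvtColor(s,cv2.COLOR_BGR2GRAY)
print(np.arange(234,261));
for r in range(212,246):print(r,g[r,234:261])
s2=s[195:255,165:285]
c=cv2.resize(s2,None,fx=6,fy=6,interpolation=cv2.INTER_CUBIC).astype(float)
cv2.imwrite("pics/s_sw3.png",np.clip((c-90)*4,0,255).astype('uint8'))
t=cv2.imread("pics/top0.png")
c=cv2.resize(t[225:320,215:315],None,fx=6,fy=6,interpolation=cv2.INTER_CUBIC).astype(float)
cv2.imwrite("pics/t_sw3.png",np.clip((c-40)*2.4,0,255).astype('uint8'))
E
```

```text
[234 235 236 237 238 239 240 241 242 243 244 245 246 247 248 249 250 251
 252 253 254 255 256 257 258 259 260]
212 [194 192 196 191 196 196 191 196 194 191 194 192 195 192 192 192 196 194
 193 194 194 197 194 197 190 195 194]
213 [193 197 194 193 197 195 192 194 197 191 196 195 192 195 193 197 195 194
 196 192 197 192 197 196 195 196 195]
214 [193 195 195 194 191 191 194 193 194 190 194 191 196 194 197 192 193 195
 196 194 192 196 195 197 193 197 192]
215 [194 196 194 196 195 193 197 194 194 195 195 195 193 194 194 194 193 196
 191 193 199 199 192 197 197 196 194]
216 [193 197 196 193 196 192 195 195 194 191 192 183 189 186 187 189 186 176
 168 176 188 197 193 196 197 195 192]
217 [197 194 191 193 188 192 188 189 191 190 183 170 171 170 174 175 172 151
 136 152 180 195 195 190 193 196 194]
218 [192 194 189 172 159 162 172 180 180 179 174 169 169 173 179 176 169 148
 113 135 167 193 194 194 196 198 195]
219 [196 193 166 135 122 135 161 173 181 180 181 180 177 183 184 184 176 143
 106 119 163 187 194 195 195 197 192]
220 [195 189 153 103  77 103 154 179 186 186 183 183 184 186 186 187 
[... 2220 characters left out ...]
4 190 198]
240 [107 112 106 111 100  86  60  51  57  57  60  46  57  47  49  54  51  52
  47  52  51  51  66 110 166 194 197]
241 [114 108 107 110 102  85  63  49  48  49  47  51  54  54  53  55  53  64
  70  68  73  85 106 139 174 193 196]
242 [125 109 106 105 104  92  65  55  56  55  65  69  66  78  92  96 108 112
 117 114 131 147 162 177 186 196 196]
243 [142 132 130 131 120 107  99  97  99 109 114 117 126 137 150 165 168 173
 173 176 175 188 190 196 198 195 200]
244 [174 171 174 170 158 137 153 159 163 167 174 172 176 179 187 190 196 192
 195 192 197 196 199 198 196 198 197]
245 [195 196 197 190 185 177 183 190 198 194 195 195 197 197 196 199 198 200
 199 196 198 198 197 195 196 198 197]
```

View pics/s_sw3.png

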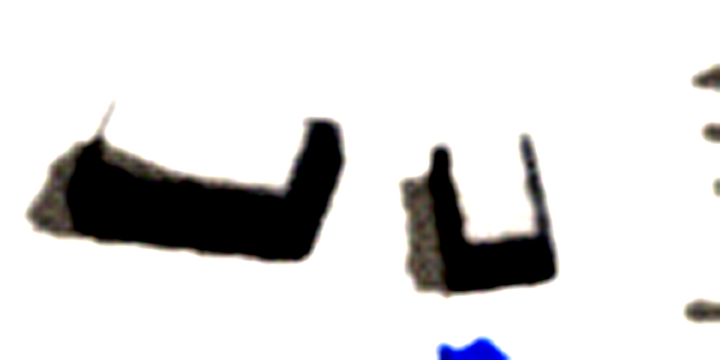

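View pics/t_sw3.png

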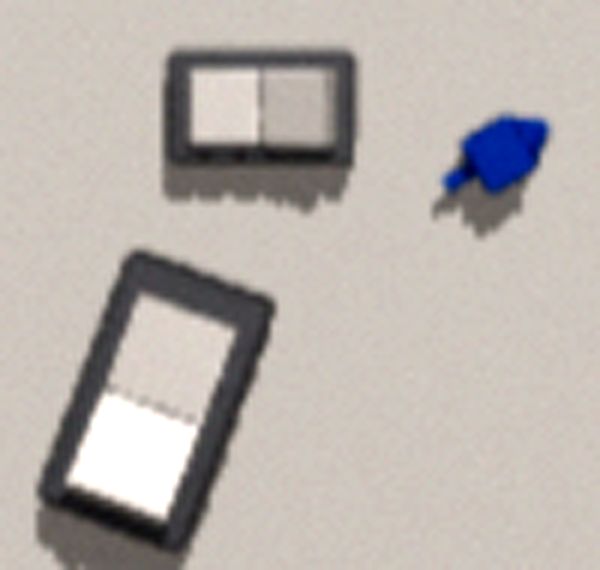

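```bash
python3 - <<'E'
from h import *
t=cv2.imread("pics/top0.png");s=cv2.imread("pics/side0.png")
def v(im,x,y):return im[y-1:y+2,x-1:x+2].reshape(-1,3).mean(0).round(1)
print("small L",v(t,252,242),"R",v(t,264,242),"big up",v(t,243,287),"big low",v(t,237,300),"candle tops",v(t,231,174),v(t,294,176))
g=cv2.cvtColor(s,cv2.COLOR_BGR2GRAY)
# along-axis profile in side view, lines parallel to switch axis
for r in range(214,238):
    x=245+ (r-225)*0.17; print(r, g[r,int(x)-2:int(x)+4].mean().round(1),end="; ")
E
```

```text
small L [126.  129.2 133.4] R [112.9 115.9 119.9] big up [124.2 127.1 131.8] big low [148.8 152.8 157.8] candle tops [123.  126.6 130.8] [124.7 128.1 132.4]
214 193.0; 215 194.3; 216 190.7; 217 182.3; 218 175.2; 219 178.7; 220 184.7; 221 184.7; 222 184.7; 223 186.5; 224 184.8; 225 182.2; 226 171.8; 227 164.0; 228 163.3; 229 166.0; 230 166.7; 231 162.8; 232 158.8; 233 155.2; 234 136.8; 235 101.8; 236 79.2; 237 78.8;
```

```bash
cat > men.py <<'E'
from h import *
Y=np.array([166,126,86,46,0,-46,-86,-126,-166]);Z=np.array([75]*4+[105]+[75]*4)
def fit(t,off=(215,155),guess=None):
    g=cv2.GaussianBlur(cv2.cvtColor(t,cv2.COLOR_BGR2GRAY),(0,0),.6)
    k=cv2.resize(g,None,fx=5,fy=5,interpolation=cv2.INTER_CUBIC)
    px=[]
    for x,y in guess:
        X,Yy=int((x-off[0])*5+off[0]*5),int(y*5)
        r=22;w=k[Yy-r:Yy+r,X-r:X+r];m=(w>122).astype('uint8')
        n,l,st,ce=cv2.connectedComponentsWithStats(m)
        i=l[r-3:r+4,r-3:r+4];i=np.bincount(i.ravel())
        i[0]=0;i=i.argmax();px.append((ce[i]+[X-r,Yy-r]+.5)/5-.5);print(st[i],end=" ")
    return np.array(px)
def rigid(px,n="top",idx=range(9),dz=0):
    idx=list(idx);P=np.vstack([ray(n,p,z+dz)[0] for p,z in zip(px,Z[idx])])[:,:2]
    A=np.c_[np.zeros(len(idx)),Y[idx]];a=A.mean(0);b=P.mean(0)
    U,S,V=np.linalg.svd((A-a).T@(P-b));R=V.T@np.diag([1,np.linalg.det(V.T@U.T)])@U.T
    o=b-R@a;return o,R,P,P-(A@R.T+o)
E
python3 - <<'E'
from men import *
t=cv2.imread("pics/top0.png")
gs=np.array([(81,94),(155,98),(231,103),(307,107),(396,103),(480,118),(556,123),(631,125),(710,131)])/5+[214.6,154.6]
px=fit(t,guess=gs);print();print(px.round(2).tolist())
o,R,P,e=rigid(px);print(o,np.degrees(np.arctan2(R[1,0],R[0,0])));print(e.round(1).tolist())
o,R,P,e=rigid(gs);print(o,np.degrees(np.arctan2(R[1,0],R[0,0])));print(e.round(1).tolist())
for y in(0,-126,-166):print(y,R@[0,y]+o)
pts=[[*(R@[0,y]+o),z] for y,z in zip(Y,Z)]
q=proj("side",pts);print("side pred",q.round(1).tolist())
s=cv2.imread("pics/side0.png")
c=cv2.resize(s[180:305,275:350],None,fx=4.7,fy=4.7,interpolation=cv2.INTER_CUBIC)
c=np.clip((c.astype(float)-60)*1.3,0,255).astype('uint8')
for p in q:cv2.circle(c,tuple(((p-[275,180]+.5)*4.7).astype(int)),2,(0,0,255),-1)
cv2.imwrite("pics/s_men2.png",c)
c=cv2.resize(t[155:205,215:371],None,fx=5,fy=5,interpolation=cv2.INTER_CUBIC)
c=np.clip((c.astype(float)-60)*2.4,0,255).astype('uint8')
for p in gs:cv2.circle(c,tuple(((p-[215,155]+.5)*5).astype(int)),2,(0,0,255),-1)
cv2.imwrite("pics/t_men2.png",c)
E
```

```text
[ 10   4  29  29 629] [ 11   8  29  26 592] [  9   5  31  29 657] [ 10   5  30  29 667] [  9   8  33  27 643] [ 12   5  27  28 578] [ 14   3  28  29 614] [ 14   5  30  28 636] [ 11   3  31  29 682] 
[[230.65, 172.24], [245.6, 173.37], [260.89, 174.09], [276.13, 174.86], [293.99, 174.61], [310.99, 177.02], [326.32, 177.83], [341.52, 178.52], [356.91, 179.41]]
[641.16810107  36.79880617] -3.2216032841452913
[[0.5, 0.0], [-0.3, 0.5], [0.1, 0.1], [0.3, -0.1], [-0.7, 0.1], [-0.2, 0.1], [-0.1, -0.2], [0.3, -0.1], [0.2, -0.5]]
[638.27474633  37.4405033 ] -3.3712725228417146
[[-0.2, -1.0], [0.1, -0.1], [-0.2, -0.3], [0.0, -0.4], [0.7, -0.1], [-0.4, 0.5], [-0.6, 0.5], [0.7, 1.1], [-0.1, -0.3]]
0 [638.27474633  37.4405033 ]
-126 [630.86520802 -88.34144589]
-166 [ 628.51297364 -128.27222341]
side pred [[303.4, 189.9], [305.7, 198.6], [308.2, 207.8], [310.9, 217.4], [314.6, 221.0], [317.3, 241.2], [320.4, 252.4], [323.6, 264.2], [327.0, 276.6]]
```

View pics/s_men2.png

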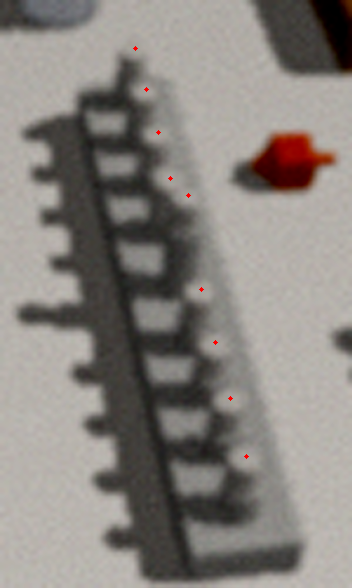

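View pics/t_men2.png

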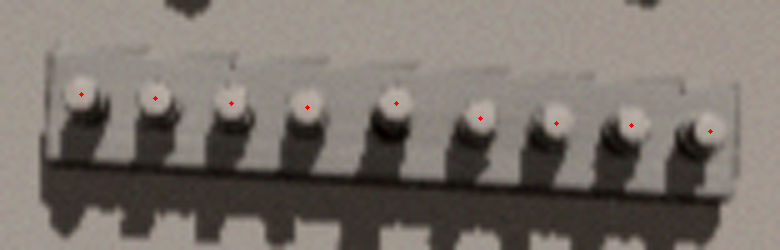

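The raised half of the rocker is the right (−y) end. Three things agree on this: it is shaded darker than level white surfaces, its shadow bulges there, and the side view shows an end face. I'm moving over it with the fingers shut and the jaws turned across the row.

Request:
send_rows:
  commands:
    - {"delta_pos": [0.014,-0.031,0],"dr": [0,0,-0.078],"fingers": 0}
    - {"delta_pos": [0.014,-0.031,0],"dr": [0,0,-0.078],"fingers": 0}
    - {"delta_pos": [0.014,-0.031,0],"dr": [0,0,-0.078],"fingers": 0}
    - {"delta_pos": [0.014,-0.031,0],"dr": [0,0,-0.078],"fingers": 0}
    - {"delta_pos": [0.014,-0.031,0],"dr": [0,0,-0.078],"fingers": 0}
    - {"delta_pos": [0.014,-0.031,0],"dr": [0,0,-0.078],"fingers": 0}
    - {"delta_pos": [0.014,-0.031,0],"dr": [0,0,-0.078],"fingers": 0}
    - {"delta_pos": [0.014,-0.031,0],"dr": [0,0,-0.078],"fingers": 0}
  newtons: 20

```text
t: 0.9
tcp_pos: [350.7, 355.1, 218.4]
eef_rot: [0.481, 0.877, -0.0, -0.0]
contact_force: [-0.2, -0.2, -0.2]
opening: 33.4
```

Request:
send_rows:
  commands:
    - {"delta_pos": [0.014,-0.031,0],"dr": [0,0,-0.078],"fingers": 0}
    - {"delta_pos": [0.014,-0.031,0],"dr": [0,0,-0.078],"fingers": 0}
    - {"delta_pos": [0.014,-0.031,0],"dr": [0,0,-0.078],"fingers": 0}
    - {"delta_pos": [0.014,-0.031,0],"dr": [0,0,-0.078],"fingers": 0}
    - {"delta_pos": [0.014,-0.031,0],"dr": [0,0,-0.078],"fingers": 0}
    - {"delta_pos": [0.014,-0.031,0],"dr": [0,0,-0.078],"fingers": 0}
    - {"delta_pos": [0.014,-0.031,0],"dr": [0,0,-0.078],"fingers": 0}
    - {"delta_pos": [0.014,-0.031,0],"dr": [0,0,-0.078],"fingers": 0}

```text
t: 1.7
tcp_pos: [462.6, 107.3, 218.4]
eef_rot: [0.727, 0.687, -0.0, -0.0]
contact_force: [0.5, 0.3, -0.5]
opening: 0.4
```

Request:
send_rows:
  commands:
    - {"delta_pos": [0.002,-0.001,-0.03],"dr": [0,0,0],"fingers": 0}
    - {"delta_pos": [0.002,0,-0.03],"dr": [0,0,0],"fingers": 0}
    - {"delta_pos": [0,0,-0.03],"dr": [0,0,0],"fingers": 0}
    - {"delta_pos": [0,0,-0.03],"dr": [0,0,0],"fingers": 0}
    - {"delta_pos": [0,0,0],"dr": [0,0,0],"fingers": 0}
    - {"delta_pos": [0,0,0],"dr": [0,0,0],"fingers": 0}
    - {"delta_pos": [0,0,0],"dr": [0,0,0],"fingers": 0}
    - {"delta_pos": [0,0,0],"dr": [0,0,0],"fingers": 0}

```text
t: 2.5
tcp_pos: [467.6, 107.9, 100.1]
eef_rot: [0.726, 0.688, 0.001, 0.001]
contact_force: [0.1, -0.2, 0.2]
opening: 0.6
```

```bash
python3 - <<'E'
from h import *
s=robot.get_state();print(s["t"],s["tcp_pos"],s["eef_rot"],s["contact_force"],s["opening"],s["q"])
for n,(a,b,c,d) in {"top":(180,130,380,300),"side":(180,120,340,300)}.items():
    im=robot.get_image(n);print(proj(n,s["tcp_pos"]))
    cv2.imwrite(f"pics/{n}1.png",cv2.resize(im[b:d,a:c],None,fx=3.3,fy=3.3,interpolation=cv2.INTER_CUBIC))
E
```

```text
2.5 [467.60402997 107.88430526 100.0846809 ] [7.25537283e-01 6.88181057e-01 1.41343214e-03 6.97502274e-04] [ 0.12069926 -0.20418055  0.19052551] 0.5679525356120798 [-0.48454903  0.54374085  0.30980161  2.04811912 -0.28912034  0.58728604
 -0.02777093]
[[266.11344451 242.27154382]]
[[247.63057929 213.07775814]]
```

View pics/top1.png

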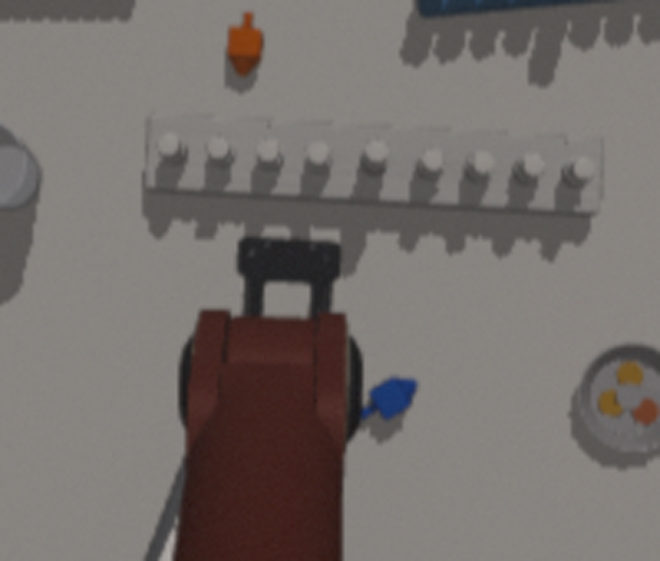

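View pics/side1.png

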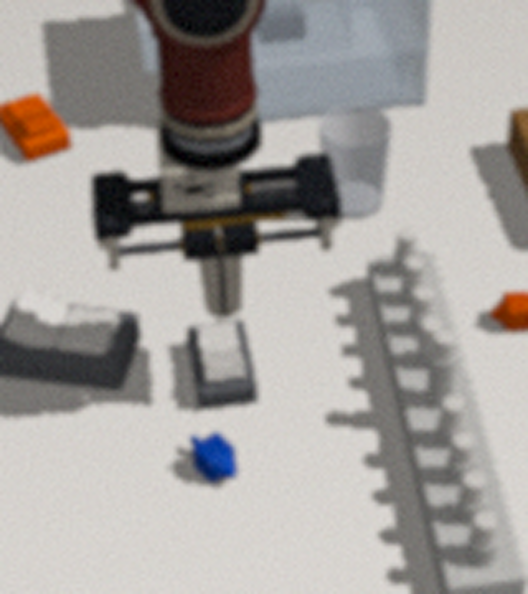

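Request:
send_rows:
  commands:
    - {"delta_pos": [0,0,-0.02],"dr": [0,0,0],"fingers": 0}
    - {"delta_pos": [0,0,-0.02],"dr": [0,0,0],"fingers": 0}
    - {"delta_pos": [0,0,-0.012],"dr": [0,0,0],"fingers": 0}
    - {"delta_pos": [0,0,-0.002],"dr": [0,0,0],"fingers": 0}
    - {"delta_pos": [0,0,-0.002],"dr": [0,0,0],"fingers": 0}
    - {"delta_pos": [0,0,-0.002],"dr": [0,0,0],"fingers": 0}
    - {"delta_pos": [0,0,-0.002],"dr": [0,0,0],"fingers": 0}
    - {"delta_pos": [0,0,0],"dr": [0,0,0],"fingers": 0}

```text
t: 3.4
tcp_pos: [467.1, 107.2, 39.1]
eef_rot: [0.726, 0.688, 0.0, 0.001]
contact_force: [-0.1, -0.0, 1.0]
opening: 0.7
```

Request:
send_rows:
  commands:
    - {"delta_pos": [0,0,-0.001],"dr": [0,0,0],"fingers": 0}
    - {"delta_pos": [0,0,-0.001],"dr": [0,0,0],"fingers": 0}
    - {"delta_pos": [0,0,-0.001],"dr": [0,0,0],"fingers": 0}
    - {"delta_pos": [0,0,-0.001],"dr": [0,0,0],"fingers": 0}
    - {"delta_pos": [0,0,-0.001],"dr": [0,0,0],"fingers": 0}
    - {"delta_pos": [0,0,-0.001],"dr": [0,0,0],"fingers": 0}
    - {"delta_pos": [0,0,0],"dr": [0,0,0],"fingers": 0}
    - {"delta_pos": [0,0,0],"dr": [0,0,0],"fingers": 0}

```text
t: 4.2
tcp_pos: [466.3, 108.1, 32.5]
eef_rot: [0.725, 0.688, -0.0, -0.0]
contact_force: [0.5, -0.7, 1.3]
opening: 0.4
```

Request:
send_rows:
  commands:
    - {"delta_pos": [0,0,-0.001],"dr": [0,0,0],"fingers": 0}
    - {"delta_pos": [0,0,-0.001],"dr": [0,0,0],"fingers": 0}
    - {"delta_pos": [0,0,-0.001],"dr": [0,0,0],"fingers": 0}
    - {"delta_pos": [0,0,-0.001],"dr": [0,0,0],"fingers": 0}
    - {"delta_pos": [0,0,0],"dr": [0,0,0],"fingers": 0}
    - {"delta_pos": [0,0,0],"dr": [0,0,0],"fingers": 0}
    - {"delta_pos": [0,0,0],"dr": [0,0,0],"fingers": 0}
    - {"delta_pos": [0,0,0],"dr": [0,0,0],"fingers": 0}

```text
t: 5.0
tcp_pos: [466.4, 108.0, 30.0]
eef_rot: [0.726, 0.688, 0.0, -0.001]
contact_force: [-1.7, 0.0, 13.9]
opening: 0.6
```

Request:
send_rows:
  commands:
    - {"delta_pos": [0,0,-0.001],"dr": [0,0,0],"fingers": 0}
    - {"delta_pos": [0,0,0],"dr": [0,0,0],"fingers": 0}
    - {"delta_pos": [0,0,0.01],"dr": [0,0,0],"fingers": 0}
    - {"delta_pos": [0,0,0.03],"dr": [0,0,0],"fingers": 0}
    - {"delta_pos": [0,0,0.04],"dr": [0,0,0],"fingers": 0}
    - {"delta_pos": [0,0,0.04],"dr": [0,0,0],"fingers": 0}
    - {"delta_pos": [0,0,0],"dr": [0,0,0],"fingers": 0}
    - {"delta_pos": [0,0,0],"dr": [0,0,0],"fingers": 0}

```text
t: 5.8
tcp_pos: [466.3, 108.1, 147.9]
eef_rot: [0.725, 0.688, 0.0, -0.0]
contact_force: [-0.5, -0.5, -0.7]
opening: 0.7
```

Request:
send_rows:
  commands:
    - {"delta_pos": [0.029,-0.012,0],"dr": [0,0,0],"fingers": 0}
    - {"delta_pos": [0.029,-0.012,0],"dr": [0,0,0],"fingers": 0}
    - {"delta_pos": [0.029,-0.012,0],"dr": [0,0,0],"fingers": 0}
    - {"delta_pos": [0.029,-0.012,0],"dr": [0,0,0],"fingers": 0}
    - {"delta_pos": [0.029,-0.012,0],"dr": [0,0,0],"fingers": 0}
    - {"delta_pos": [0.029,-0.011,0],"dr": [0,0,0],"fingers": 0}
    - {"delta_pos": [0,0,-0.01],"dr": [0,0,0],"fingers": 0}
    - {"delta_pos": [0,0,-0.01],"dr": [0,0,0],"fingers": 0}

```text
t: 6.6
tcp_pos: [638.9, 36.5, 124.5]
eef_rot: [0.726, 0.688, -0.002, -0.002]
contact_force: [-1.0, 0.3, -0.4]
opening: 0.3
```

```bash
python3 - <<'E'
from h import *
s=robot.get_state();print(s["t"],s["tcp_pos"],s["eef_rot"],s["contact_force"])
for n,(a,b,c,d) in {"top":(200,140,400,300),"side":(180,160,340,310)}.items():
    im=robot.get_image(n);p=proj(n,s["tcp_pos"])[0];print(p)
    cv2.imwrite(f"pics/{n}2raw.png",im)
    z=cv2.resize(im[b:d,a:c],None,fx=3.9,fy=3.9,interpolation=cv2.INTER_CUBIC)
    cv2.circle(z,tuple(((p-[a,b]+.5)*3.9).astype(int)),2,(0,0,255),-1)
    cv2.imwrite(f"pics/{n}2.png",z)
E
```

```text
6.6 [638.94879333  36.47649411 124.53744522] [ 0.72584405  0.68785482 -0.00172873 -0.0017846 ] [-0.97880048  0.28428306 -0.36897095]
[294.45172669 174.14321627]
[315.3946214  215.93960766]
```

View pics/top2.png

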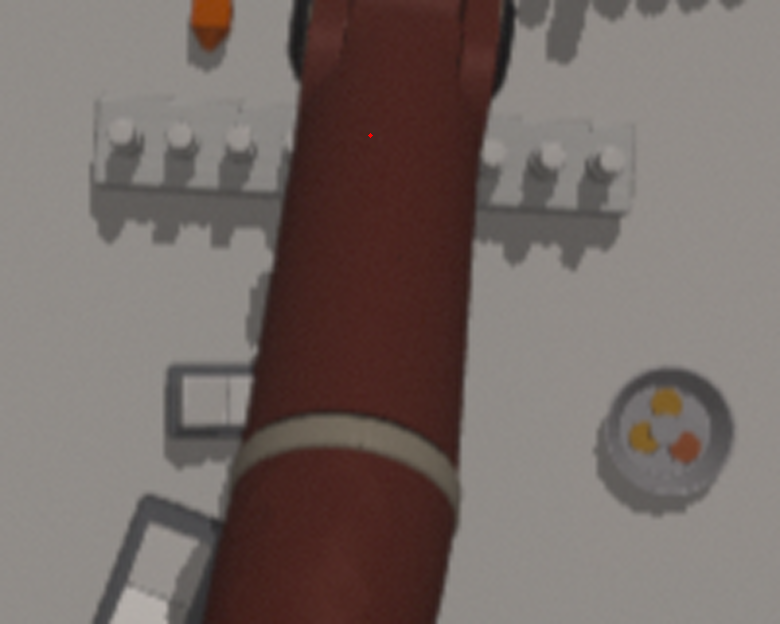

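View pics/side2.png

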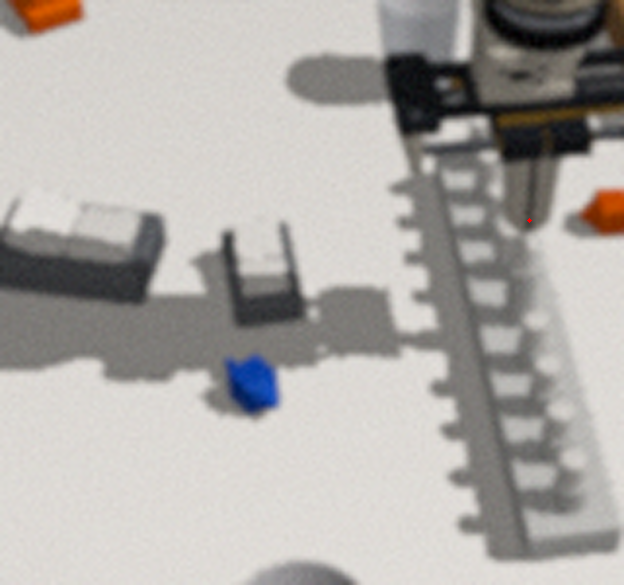

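Request:
send_rows:
  commands:
    - {"delta_pos": [0.001,0,-0.012],"dr": [0,0,0],"fingers": 0}
    - {"delta_pos": [0,0,-0.006],"dr": [0,0,0],"fingers": 0}
    - {"delta_pos": [0,0,-0.002],"dr": [0,0,0],"fingers": 0}
    - {"delta_pos": [0,0,-0.002],"dr": [0,0,0],"fingers": 0}
    - {"delta_pos": [0,0,-0.002],"dr": [0,0,0],"fingers": 0}
    - {"delta_pos": [0,0,-0.002],"dr": [0,0,0],"fingers": 0}
    - {"delta_pos": [0,0,0],"dr": [0,0,0],"fingers": 0}
    - {"delta_pos": [0,0,0],"dr": [0,0,0],"fingers": 0}

```text
t: 7.5
tcp_pos: [641.4, 36.8, 101.9]
eef_rot: [0.726, 0.688, 0.0, -0.0]
contact_force: [-1.6, 0.3, 2.4]
opening: 0.5
```

Request:
send_rows:
  commands:
    - {"delta_pos": [0,0,-0.001],"dr": [0,0,0],"fingers": 0}
    - {"delta_pos": [0,0,-0.001],"dr": [0,0,0],"fingers": 0}
    - {"delta_pos": [0,0,-0.001],"dr": [0,0,0],"fingers": 0}
    - {"delta_pos": [0,0,-0.001],"dr": [0,0,0],"fingers": 0}
    - {"delta_pos": [0,0,-0.001],"dr": [0,0,0],"fingers": 0}
    - {"delta_pos": [0,0,0],"dr": [0,0,0],"fingers": 0}
    - {"delta_pos": [0,0,0],"dr": [0,0,0],"fingers": 0}
    - {"delta_pos": [0,0,0],"dr": [0,0,0],"fingers": 0}

```text
t: 8.3
tcp_pos: [641.5, 36.8, 97.4]
eef_rot: [0.726, 0.688, 0.0, -0.0]
contact_force: [-3.6, 1.3, 6.2]
opening: 0.3
```

Request:
send_rows:
  commands:
    - {"delta_pos": [0,0,-0.001],"dr": [0,0,0],"fingers": 0}
    - {"delta_pos": [0,0,-0.001],"dr": [0,0,0],"fingers": 0}
    - {"delta_pos": [0,0,0],"dr": [0,0,0],"fingers": 0}
    - {"delta_pos": [0,0,0],"dr": [0,0,0],"fingers": 0}
    - {"delta_pos": [0,0,0],"dr": [0,0,0],"fingers": 0}
    - {"delta_pos": [0,0,0],"dr": [0,0,0],"fingers": 0}
    - {"delta_pos": [0,0,0],"dr": [0,0,0],"fingers": 0}
    - {"delta_pos": [0,0,0],"dr": [0,0,0],"fingers": 0}

```text
t: 9.1
tcp_pos: [641.5, 36.8, 97.3]
eef_rot: [0.726, 0.688, 0.001, -0.0]
contact_force: [-6.1, 1.2, 14.6]
opening: 0.1
```

Request:
send_rows:
  commands:
    - {"delta_pos": [0,0,0.01],"dr": [0,0,0],"fingers": 0}
    - {"delta_pos": [0,0,0.025],"dr": [0,0,0],"fingers": 0}
    - {"delta_pos": [-0.002,-0.031,0],"dr": [0,0,0],"fingers": 0}
    - {"delta_pos": [-0.002,-0.031,0],"dr": [0,0,0],"fingers": 0}
    - {"delta_pos": [-0.002,-0.032,0],"dr": [0,0,0],"fingers": 0}
    - {"delta_pos": [-0.002,-0.032,0],"dr": [0,0,0],"fingers": 0}
    - {"delta_pos": [0,0,-0.015],"dr": [0,0,0],"fingers": 0}
    - {"delta_pos": [0,0,-0.015],"dr": [0,0,0],"fingers": 0}

```text
t: 9.9
tcp_pos: [634.1, -91.7, 99.4]
eef_rot: [0.727, 0.687, 0.0, 0.001]
contact_force: [1.1, 1.0, -0.4]
opening: 0.6
```

Request:
send_rows:
  commands:
    - {"delta_pos": [0,0,-0.01],"dr": [0,0,0],"fingers": 0}
    - {"delta_pos": [0,0,0],"dr": [0,0,0],"fingers": 0}
    - {"delta_pos": [0,0,0],"dr": [0,0,0],"fingers": 0}
    - {"delta_pos": [0,0,0],"dr": [0,0,0],"fingers": 0}
    - {"delta_pos": [0,0,0],"dr": [0,0,0],"fingers": 0}
    - {"delta_pos": [0,0,0],"dr": [0,0,0],"fingers": 0}
    - {"delta_pos": [0,0,0],"dr": [0,0,0],"fingers": 0}
    - {"delta_pos": [0,0,0],"dr": [0,0,0],"fingers": 0}

```text
t: 10.7
tcp_pos: [633.6, -89.4, 89.8]
eef_rot: [0.726, 0.688, 0.0, 0.0]
contact_force: [0.9, 0.7, -0.5]
opening: 0.3
```

```bash
python3 - <<'E'
from h import *
s=robot.get_state();print(s["t"],s["tcp_pos"],s["eef_rot"],s["contact_force"])
for n,(a,b,c,d) in {"top":(200,140,400,300),"side":(220,160,380,310)}.items():
    im=robot.get_image(n);p=proj(n,s["tcp_pos"])[0];print(p)
    cv2.imwrite(f"pics/{n}3raw.png",im)
    z=cv2.resize(im[b:d,a:c],None,fx=3.9,fy=3.9,interpolation=cv2.INTER_CUBIC)
    z=np.clip((z.astype(float)-40)*(1.15 if n=="side" else 2),0,255).astype('uint8')
    cv2.circle(z,tuple(((p-[a,b]+.5)*3.9).astype(int)),2,(0,0,255),-1)
    cv2.imwrite(f"pics/{n}3.png",z)
E
```

```text
10.7 [633.60082435 -89.37434375  89.8248762 ] [7.25569340e-01 6.88149051e-01 9.22907068e-05 9.04111525e-05] [ 0.92988213  0.71455659 -0.52529257]
[342.50488167 178.08003258]
[325.20762837 260.47458933]
```

View pics/top3.png

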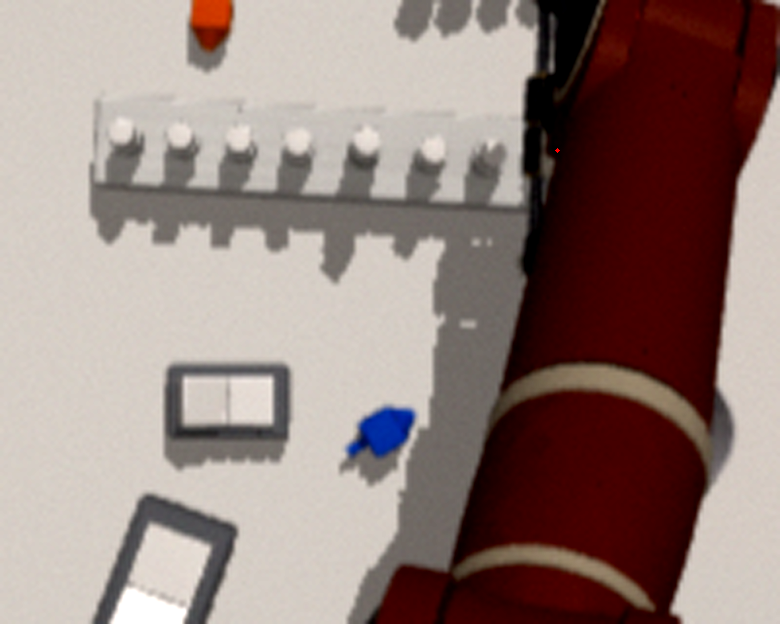

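View pics/side3.png

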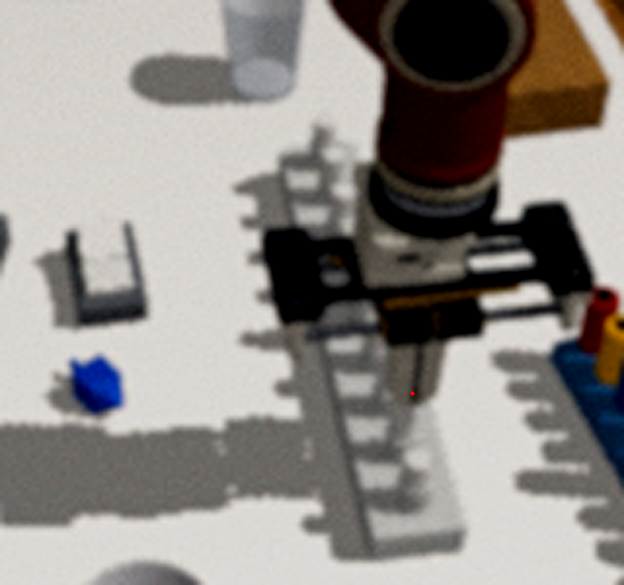

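```bash
python3 - <<'E'
from men import *
gs=np.array([(81,94),(155,98),(231,103),(307,107),(396,103),(480,118)])/5+[214.6,154.6]
a=fit(cv2.imread("pics/top0.png"),guess=gs);b=fit(cv2.imread("pics/top3raw.png"),guess=gs);print((b-a).round(2).tolist())
E
```

```text
[ 10   4  29  29 629] [ 11   8  29  26 592] [  9   5  31  29 657] [ 10   5  30  29 667] [  9   8  33  27 643] [ 12   5  27  28 578] [   0    0   44   44 1612] [   0    0   44   44 1633] [   0    0   44   44 1597] [   0    0   44   44 1552] [   0    0   44   44 1670] [   0    0   44   44 1452] [[-0.73, 0.02], [-0.73, -0.31], [-0.75, -0.12], [-0.62, -0.21], [-0.42, -0.45], [-0.49, -0.31]]
```

Request:
send_rows:
  commands:
    - {"delta_pos": [0,0,-0.012],"dr": [0,0,0],"fingers": 0}
    - {"delta_pos": [0,0,-0.003],"dr": [0,0,0],"fingers": 0}
    - {"delta_pos": [0,0,-0.002],"dr": [0,0,0],"fingers": 0}
    - {"delta_pos": [0,0,-0.002],"dr": [0,0,0],"fingers": 0}
    - {"delta_pos": [0,0,-0.001],"dr": [0,0,0],"fingers": 0}
    - {"delta_pos": [0,0,-0.001],"dr": [0,0,0],"fingers": 0}
    - {"delta_pos": [0,0,0],"dr": [0,0,0],"fingers": 0}
    - {"delta_pos": [0,0,0],"dr": [0,0,0],"fingers": 0}

```text
t: 11.6
tcp_pos: [633.3, -89.4, 68.5]
eef_rot: [0.726, 0.688, -0.0, -0.0]
contact_force: [-1.0, -0.8, 2.6]
opening: 0.2
```

Request:
send_rows:
  commands:
    - {"delta_pos": [0,0,-0.001],"dr": [0,0,0],"fingers": 0}
    - {"delta_pos": [0,0,-0.001],"dr": [0,0,0],"fingers": 0}
    - {"delta_pos": [0,0,-0.001],"dr": [0,0,0],"fingers": 0}
    - {"delta_pos": [0,0,-0.001],"dr": [0,0,0],"fingers": 0}
    - {"delta_pos": [0,0,0],"dr": [0,0,0],"fingers": 0}
    - {"delta_pos": [0,0,0],"dr": [0,0,0],"fingers": 0}
    - {"delta_pos": [0,0,0],"dr": [0,0,0],"fingers": 0}
    - {"delta_pos": [0,0,0],"dr": [0,0,0],"fingers": 0}

```text
t: 12.4
tcp_pos: [633.3, -89.4, 67.2]
eef_rot: [0.726, 0.688, 0.0, -0.0]
contact_force: [-5.5, 1.6, 15.1]
opening: 0.7
```

Request:
send_rows:
  commands:
    - {"delta_pos": [0,0,0.01],"dr": [0,0,0],"fingers": 0}
    - {"delta_pos": [0,0,0.02],"dr": [0,0,0],"fingers": 0}
    - {"delta_pos": [0,0,0],"dr": [0,0,0],"fingers": 0}
    - {"delta_pos": [-0.001,-0.02,0],"dr": [0,0,0],"fingers": 0}
    - {"delta_pos": [-0.001,-0.02,0],"dr": [0,0,0],"fingers": 0}
    - {"delta_pos": [0,0,0],"dr": [0,0,0],"fingers": 0}
    - {"delta_pos": [0,0,0],"dr": [0,0,0],"fingers": 0}
    - {"delta_pos": [0,0,0],"dr": [0,0,0],"fingers": 0}

```text
t: 13.2
tcp_pos: [631.7, -127.3, 94.0]
eef_rot: [0.725, 0.689, 0.0, -0.001]
contact_force: [0.5, -0.1, 0.1]
opening: 0.6
```

```bash
python3 - <<'E'
from h import *
s=robot.get_state();print(s["t"],s["tcp_pos"],s["contact_force"])
for n,(a,b,c,d) in {"top":(200,140,400,300),"side":(280,210,380,310)}.items():
    im=robot.get_image(n);p=proj(n,s["tcp_pos"])[0]
    cv2.imwrite(f"pics/{n}4raw.png",im)
    z=cv2.resize(im[b:d,a:c],None,fx=5.5 if n=="side" else 3.9,fy=5.5 if n=="side" else 3.9,interpolation=cv2.INTER_CUBIC)
    if n=="side":
        z=np.clip((z.astype(float)-40)*1.15,0,255).astype('uint8')
        cv2.circle(z,tuple(((p-[a,b]+.5)*5.5).astype(int)),2,(0,0,255),-1)
    cv2.imwrite(f"pics/{n}4.png",z)
g=[cv2.cvtColor(cv2.imread(f"pics/top{k}raw.png" if k else "pics/top0.png"),cv2.COLOR_BGR2GRAY).astype(np.float32) for k in(0,4)]
w=[x[160:196,218:300] for x in g];w=[(x-x.mean())/x.std() for x in w]
print(cv2.phaseCorrelate(*w,cv2.createHanningWindow((82,36),cv2.CV_32F)))
w=[x[225:268,238:280] for x in g];w=[(x-x.mean())/x.std() for x in w]
print(cv2.phaseCorrelate(*w,cv2.createHanningWindow((42,43),cv2.CV_32F)))
E
```

```text
13.2 [ 631.66699591 -127.27775473   93.97079645] [ 0.54190417 -0.11822337  0.10456858]
((-0.023988081124826977, 0.14444378696508053), 1.0113959753954853)
((0.29828399989986565, 0.5687157924162491), 0.8337498528280376)
```

View pics/side4.png

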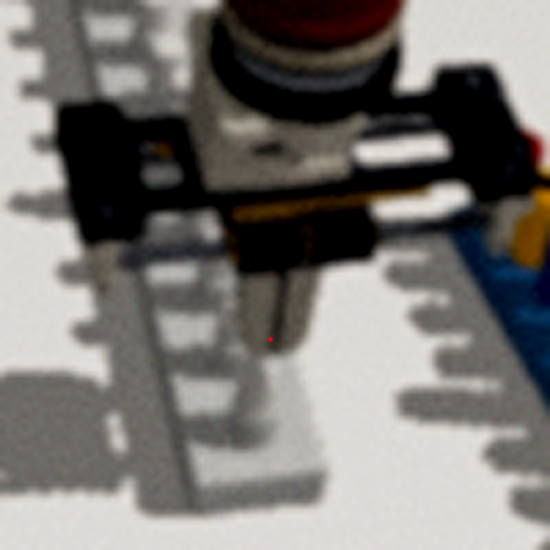

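Request:
send_rows:
  commands:
    - {"delta_pos": [-0.001,-0.001,-0.012],"dr": [0,0,0],"fingers": 0}
    - {"delta_pos": [0,0,-0.006],"dr": [0,0,0],"fingers": 0}
    - {"delta_pos": [0,0,-0.003],"dr": [0,0,0],"fingers": 0}
    - {"delta_pos": [0,0,-0.002],"dr": [0,0,0],"fingers": 0}
    - {"delta_pos": [0,0,-0.001],"dr": [0,0,0],"fingers": 0}
    - {"delta_pos": [0,0,-0.001],"dr": [0,0,0],"fingers": 0}
    - {"delta_pos": [0,0,0],"dr": [0,0,0],"fingers": 0}
    - {"delta_pos": [0,0,0],"dr": [0,0,0],"fingers": 0}

```text
t: 14.1
tcp_pos: [631.1, -131.0, 69.7]
eef_rot: [0.726, 0.688, 0.0, 0.001]
contact_force: [0.3, -0.3, -0.5]
opening: 0.2
```

Request:
send_rows:
  commands:
    - {"delta_pos": [0,0,-0.001],"dr": [0,0,0],"fingers": 0}
    - {"delta_pos": [0,0,-0.001],"dr": [0,0,0],"fingers": 0}
    - {"delta_pos": [0,0,-0.001],"dr": [0,0,0],"fingers": 0}
    - {"delta_pos": [0,0,-0.001],"dr": [0,0,0],"fingers": 0}
    - {"delta_pos": [0,0,0],"dr": [0,0,0],"fingers": 0}
    - {"delta_pos": [0,0,0],"dr": [0,0,0],"fingers": 0}
    - {"delta_pos": [0,0,0],"dr": [0,0,0],"fingers": 0}
    - {"delta_pos": [0,0,0],"dr": [0,0,0],"fingers": 0}

```text
t: 14.9
tcp_pos: [631.2, -131.0, 67.3]
eef_rot: [0.726, 0.688, 0.0, 0.001]
contact_force: [-1.2, 0.9, 8.7]
opening: 0.5
```

Request:
send_rows:
  commands:
    - {"delta_pos": [0,0,-0.001],"dr": [0,0,0],"fingers": 0}
    - {"delta_pos": [0,0,0],"dr": [0,0,0],"fingers": 0}
    - {"delta_pos": [0,0,0],"dr": [0,0,0],"fingers": 0}
    - {"delta_pos": [0,0,0],"dr": [0,0,0],"fingers": 0}
    - {"delta_pos": [0,0,0],"dr": [0,0,0],"fingers": 0}
    - {"delta_pos": [0,0,0],"dr": [0,0,0],"fingers": 0}
    - {"delta_pos": [0,0,0],"dr": [0,0,0],"fingers": 0}
    - {"delta_pos": [0,0,0],"dr": [0,0,0],"fingers": 0}

```text
t: 15.7
tcp_pos: [631.2, -131.0, 67.3]
eef_rot: [0.726, 0.688, 0.001, 0.001]
contact_force: [-3.8, 0.4, 13.5]
opening: 0.4
```

Request:
send_rows:
  commands:
    - {"delta_pos": [0,0,0.01],"dr": [0,0,0],"fingers": 0}
    - {"delta_pos": [0,0,0.03],"dr": [0,0,0],"fingers": 0}
    - {"delta_pos": [0,0,0.04],"dr": [0,0,0],"fingers": 0}
    - {"delta_pos": [0,0,0.04],"dr": [0,0,0],"fingers": 0}
    - {"delta_pos": [-0.02,-0.03,0.02],"dr": [0,0,0],"fingers": 0}
    - {"delta_pos": [-0.02,-0.04,0],"dr": [0,0,0],"fingers": 0}
    - {"delta_pos": [-0.02,-0.04,0],"dr": [0,0,0],"fingers": 0}
    - {"delta_pos": [-0.02,-0.04,0],"dr": [0,0,0],"fingers": 0}

```text
t: 16.5
tcp_pos: [549.8, -281.5, 204.8]
eef_rot: [0.725, 0.688, 0.0, 0.0]
contact_force: [0.9, -0.1, 0.0]
opening: 0.5
```

Request:
send_rows:
  commands:
    - {"delta_pos": [-0.01,-0.04,0],"dr": [0,0,0],"fingers": 0}
    - {"delta_pos": [-0.01,-0.04,0],"dr": [0,0,0],"fingers": 0}
    - {"delta_pos": [-0.01,-0.04,0],"dr": [0,0,0],"fingers": 0}
    - {"delta_pos": [0,0,0],"dr": [0,0,0],"fingers": 0}
    - {"delta_pos": [0,0,0],"dr": [0,0,0],"fingers": 0}
    - {"delta_pos": [0,0,0],"dr": [0,0,0],"fingers": 0}
    - {"delta_pos": [0,0,0],"dr": [0,0,0],"fingers": 0}
    - {"delta_pos": [0,0,0],"dr": [0,0,0],"fingers": 0}

```text
t: 17.3
tcp_pos: [521.5, -398.7, 204.6]
eef_rot: [0.725, 0.689, 0.0, -0.0]
contact_force: [-0.1, -0.6, 0.2]
opening: 0.4
```

```bash
python3 - <<'E'
from h import *
s=robot.get_state();print(s["t"],s["tcp_pos"],s["contact_force"])
I={}
for n in("top","side"):
    I[n]=robot.get_image(n);cv2.imwrite(f"pics/{n}5raw.png",I[n])
cv2.imwrite("pics/t5.png",cv2.resize(I["top"][100:310,150:440],None,fx=2.7,fy=2.7,interpolation=cv2.INTER_CUBIC))
c=[cv2.resize(x[178:305,275:350],None,fx=4.6,fy=4.6,interpolation=cv2.INTER_CUBIC) for x in(cv2.imread("pics/side0.png"),I["side"])]
cv2.imwrite("pics/s5.png",cv2.convertScaleAbs(np.hstack(c)))
g=[cv2.cvtColor(x,cv2.COLOR_BGR2GRAY).astype(np.float32) for x in(cv2.imread("pics/top0.png"),I["top"])]
for nm,(a,b,c,d) in dict(menL=(218,160,300,200),menR=(285,165,368,205),sw=(238,228,280,268),cup=(155,160,200,205),dish=(350,230,392,272),dra=(285,238,312,262),drb=(415,192,438,220),drc=(244,130,265,156),cer=(300,100,408,140)).items():
    w=[x[b:d,a:c] for x in g];w=[(x-x.mean())/x.std() for x in w]
    print(nm,np.round(cv2.phaseCorrelate(*w,cv2.createHanningWindow((c-a,d-b),cv2.CV_32F))[0],2))
E
```

```text
17.3 [ 521.49341743 -398.7337229   204.63211133] [-0.09287739 -0.62658475  0.15958062]
menL [0.04 0.06]
menR [0.04 0.13]
sw [0.32 0.02]
cup [0.55 0.58]
dish [0.43 0.59]
dra [0.38 0.16]
drb [0.03 0.14]
drc [-0.07  0.42]
cer [-0.02 -0.04]
```

View pics/t5.png

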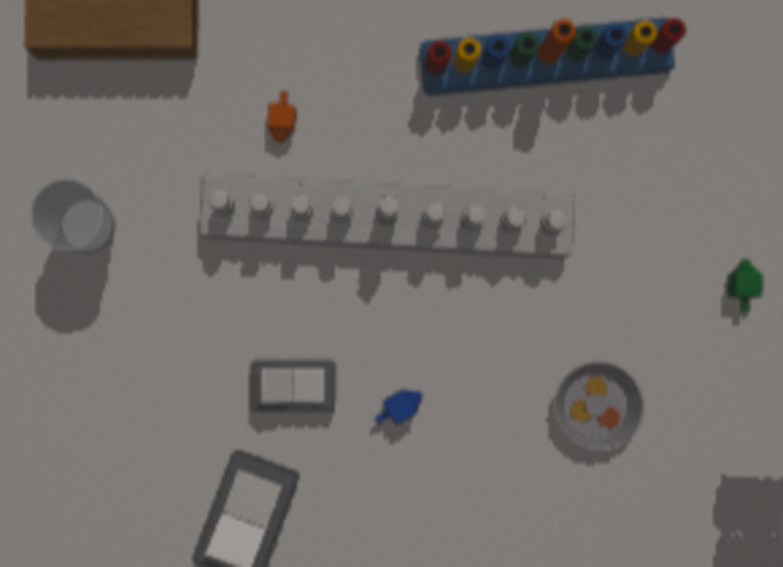

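View pics/s5.png

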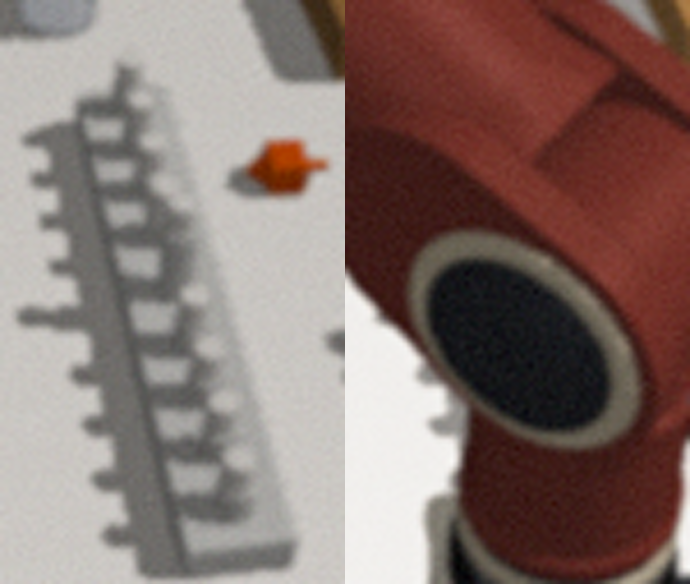

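```bash
python3 - <<'E'
import cv2,numpy as np
c=[cv2.resize(cv2.imread(f)[160:215,218:370],None,fx=5,fy=5,interpolation=cv2.INTER_CUBIC) for f in("pics/top0.png","pics/top5raw.png")]
cv2.imwrite("pics/cmp.png",cv2.convertScaleAbs(np.vstack(c),alpha=1.5))
E
```

```text
(no output)
```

View pics/cmp.png

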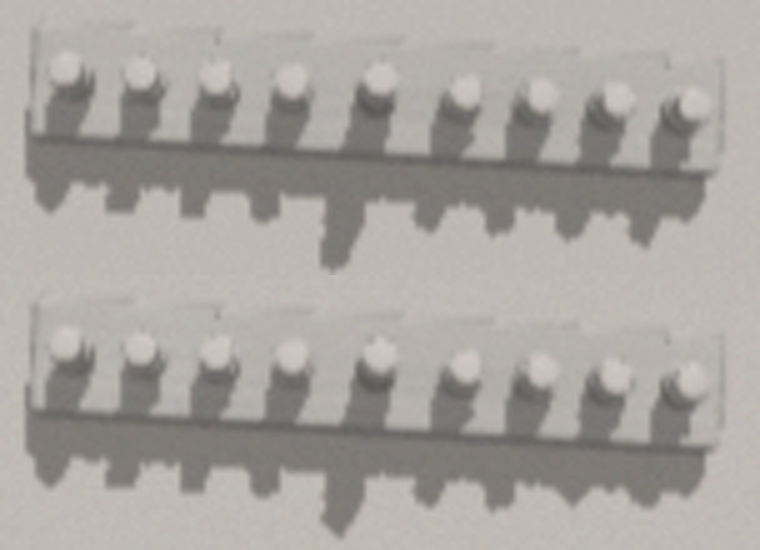

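Comparing before and after, the shadows of the helper (x≈340) and of candles 2 and 1 (x≈575 and 645) are shorter. The other shadows and the menorah's outline have not changed. I'm handing in.

```bash
python3 -c "
from station import robot
print(robot.sign_off())"
```

```text
the job is handed in; nothing more can be done
None
```

I lit the menorah in the order asked and handed the job in at about 17.4 s. Using the closed fingertips, I pressed the raised right-hand end of the smaller grey switch's rocker, then the helper, then candle 2, then candle 1.

| Press | Height at firm stop | Last force reading |
|---|---|---|
| Rocker | 30.0 mm | 13.9 N, then 1 mm further with no reading |
| Helper | 97.3 mm | 14.6 N |
| Candle 2 | 67.2 mm | 15.1 N |
| Candle 1 | 67.3 mm | 13.5 N |

**Final pictures:** The right half of the rocker now lies level. The shadows of the helper, candle 2 and candle 1 are shorter, and those of the other six candles are unchanged. The menorah has moved less than 0.15 px.

**Checks that were weak or failed:**
- **Shift measurements:** They gave 0.3 px for the switch and up to 0.8 px for the bystanders, the most for the cup and dish, neither of which I went near. I took this as noise, since nothing looks moved.
- **Mid-run shift check:** A candle-by-candle check of whether the menorah had moved was spoiled by a change in image brightness. I repeated it by another method.
- **Candle 1:** I pressed it about 2 mm off centre. Partway down the force read near zero, but it then met the stop normally.
- **Final side view:** The arm blocked the menorah, so only the top view confirms its final state.

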